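Square up the puzzle tile and lock it with the keeper

ROBOT

A 6-joint arm with a two-finger parallel gripper is mounted at the origin on the work surface. World frame = base frame: x ahead of the robot, y to its left, z up, the work surface at z = 0. Lengths are in m, angles in rad, forces in N, time in s.
With the tool pointing down it reaches from about 0.375 to 0.975 m from the base axis. Payload 3.8 kg.
Tool frame: the origin (TCP) lies midway between the tips of the shut fingers; the grasp point (between the pads) lies 19 mm behind it; z points along the fingers, y is the line along which they close (so a half turn about z gives the same grasp; the last joint's range is limited). The gripper opens to 85 mm and grips with 20 to 120 N. Pads are 22 mm wide; open, the fingers measure 114 mm over their backs; the gripper's body (76 mm by 85 mm) begins 54 mm behind the grasp point. The pads swing forward as they close: fully open they stand 13 mm farther back than shut.
Start: joints at [1.082, 0.264, 1.604, -0, 1.274, -0.037], TCP at [0.295, 0.607, 0.208] pointing down, gripper open.
Joint ranges: [-2.63, 2.63], [-0.94, 2.18], [0.31, 2.57], [-1.31, 4.45], [0, 2.66], [-2.55, 2.55]. Speed limits (rad/s): [2.57, 2.57, 3.14, 3.14, 3.14, 3.14].

INTERFACE

Orientations are given as a rotation vector (axis times angle).
In Python, from workcell import status, read_camera, workorder, masks_of gives the robot as it stands.
- The arm moves only by the tool drive_tool, never from a script. Its argument "rows" is a list of rows, each a list of 7 numbers: the turn, a rotation vector about the tool's x, y, z in degrees, then the shift along the tool's x, y, z in m, then the opening, from 0 (shut) to 1 (fully open). In form: [[ax, ay, az, tx, ty, tz, claw], ...]. A call has 1 to 8 rows; each row shifts and turns the commanded pose from where the row before left it, along the tool's axes as they then stand; what a row does not reach is not made up. A row lasts 1/12 s, in which the tool goes at most 41.7 mm and 7.16 degrees, less where a joint would pass 70% of its speed; a pose out of reach is approached as far as the arm can. A call is refused whole if a number of a shift passes 0.0417 or a number of a turn 7.16, either way. A call with a gripper value outside its range is refused whole. The fingers move at their own pace and stop on an object; "force" is the grip in N (left out, the last holds). Time passes only in rows, so rows that do not move let the fingers close. It gives the time, the measured TCP pose, the force, the opening and the grip force at its end, in the units of the state.
- status.read_state(): the state, without advancing time (a new reading comes with each control period).
- read_camera(name): name is "scene" or "side" or "wrist"; returns a dict with "color" (480x640x3 uint8, red, green, blue), "intrinsics" (3x3 intrinsics, pixels), "world_from_camera" (4x4, takes a point from camera to world coordinates); the wrist camera has in their place "mount" (4x4, takes a point from camera to tool coordinates, whose origin is the TCP and whose axes are the flange's). Camera axes: x right, y up, looking along -z (the intrinsics and any distortion apply to the point x, -y, -z); pixel columns grow to the right and rows downward; lengths in m; the calibration is good to about 2 mm. The wrist camera is an equidistant fisheye: a pixel r from the principal point sees the ray r / f radians off the axis. A picture is of the moment at which its call begins: read the wrist's pose just before it. There is no depth.
- workorder.finish_job(): hands the job in; it is judged then, once.
Trained networks look in a picture, given as the dict that the camera call returned (one of the last four; its "shot" number tells which), for a name from the list of things; names that differ only in an ending like _2 or _b are one class to them, and where a whole thing is asked for, a point or a joint stands for the part that bears it (a point fixed in the world has none). Each returns a list of dicts, best first, with "score" (0 to 1); they miss things now and then, are a little off and sometimes report something else, mostly with a low value. They report only what shows in the picture. A call takes as long as a camera call. They do not tell look-alikes from the thing itself.
- masks_of(picture, name): "mask" (480x640 bool, what is visible of it) and "bbox" ([left, top, right, bottom] in pixels, round what is visible of it).
The state is a dict: "time": time; "q": joint angles; "joint_vel": joint speeds; "joint_torque": joint torques, N m; "tool_pos": TCP position; "tcp_rot": TCP orientation; "wrist_force": force on the tool from outside, world axes, zero at the start; "torque": the same for the moment, N m; "width": opening from 0.0 (shut) to 1.0 (fully open); "grip_force": force on a finger pad.
Only numpy, scipy, OpenCV 4.12 (cv2) and the standard library are available. Lean on these libraries where they do the work, as an engineer would, in place of code of your own. Each camera call takes 0.05 s, during which the arm holds its last target. There are 200 camera calls.

TASK

The big orange tile lies askew on the peg board: push its corner that lies diagonally across from the red peg so that the tile turns in place, its other corner bearing on the peg, until its long edge lies flush along the blue rail, and lean on it there with about 9 N for a second to snug it home. Then push the yellow keeper knob all the way so that the keeper bar stands in front of the tile, and take your hand away. Work gently: the rail and the peg are only lightly glued and come off above 15 N, the tile must stay flat on the board, and the other toys must stay where they are.

Things in the scene. Friction and masses are not known exactly. Their poses are not given: they have to be found in the camera images.
- board: Pine board, fixed, 290 x 210 x 8 mm (top 8 mm above this origin), spanning x -110 to 180, y -45 to 165 mm. Origin: at table height under the inner corner where rail face (y = 0) and peg face (x = 0) meet. x runs along the rail, y from the rail to the keeper, z up. When done, the tile's frame has the board's x and y. Fixed guide strip 12 mm high behind the keeper at y 121 to 128, x -95 to -25 mm.
- tile: Loose orange tile, 130 (x) x 100 (y) x 16 mm, 0.2 to 0.34 kg, slides with 1 to 3 N, too wide to grip. Origin: underside of the corner that goes to peg and rail; it fills x 0-130, y 0-100. Edge y=0 goes on the rail, edge x=0 on the peg. Starts 0.40-0.56 rad anticlockwise, 1-10 mm off both. Pushed near corner (130,100) on edge y=100 it turns clockwise and its origin corner goes to the peg.
- rail: Blue wooden rail glued on the board, 145 x 14 mm, 20 mm high. Origin: centre of its underside, at board (67.5, -7, 8) mm; axes as the board's. Its inner face is at board y = 0 and spans board x -5 to 140 mm. Rigid; comes off above 15 N. A finger that also bears down on the tile pins it to the board, and then less of the push reaches the rail.
- peg: Red round wooden peg glued upright on the board, 16 mm in diameter, 30 mm high. Origin: centre of its foot, on the board's top, at board (-8, 14, 8) mm. Rigid; comes off above 15 N. A push aimed too much at the peg wedges the tile between finger and peg instead of turning it.
- keeper (a joint): Slide of the dark keeper bar along board +x: 0 to 0.008 m at the start, 0.060 m fully across at its stop. Friction about 2 N; stays where left. The bar is 50 x 16 mm, 14 mm high on the board, its middle at board (-45 mm + joint value, 112 mm), so it clears the seated tile by 4 mm.
- keeper_knob (a point): Top centre of the yellow turned knob, 20 mm in diameter, upright on the keeper bar near its rear (board -x) end. Its top is 70 mm above the table; the 20 mm thick part goes from 40 to 66 mm above the table. Push it towards board +x.
- hex_a: Small loose orange hexagon tile, 64 mm across corners, 12 mm thick, to be left alone. Origin: centre of its underside on the table.
- hex_b: Second small loose orange hexagon tile, the same, to be left alone.
- owl: Wooden owl rattle standing on the table, 54 mm in diameter, 73 mm tall, to be left alone. Origin: centre of its underside.
- mallet: Wooden xylophone mallet lying on the table, 225 mm long along its x, red bead head 26 mm at +x, to be left alone. Origin: on the table below the stick's middle.
Things that resemble listed ones, but are neither listed nor needed, are in the scene too. Leave any pink or white look-alike of the tile alone.

How it is judged:
On the way, in this order (a step that is already met when the one before it is completed fails the run):
1. while the tile is still askew, its corner bears on the peg (contact force between tile and peg above 0.2 N and angle between the x axis of tile and the x axis of board, either way round between 0.04 and 0.5 rad), for 0.03 s.
2. the tile lies flush along the rail and bears on it with 2 to 15 N for 0.5 s (contact force between tile and rail above 2 N and angle between the x axis of tile and the x axis of board, either way round below 0.025 rad), for 0.5 s.
3. the keeper is pushed fully across (value of joint keeper above 0.055 m), for 0.2 s.
At the end, for the whole second after the job is handed in: The tile lies flat and still on the board, within 0.025 rad of the rail's direction, its corner within 3 mm of the rail and 4 mm of the peg; the keeper is at least 55 mm across (angle between the x axis of tile and the x axis of board, either way round below 0.025 rad and x of tile in the frame of board between -0.003 and 0.004 m and y of tile in the frame of board between -0.003 and 0.003 m and z of tile in the frame of board below 0.01 m and angle between tile's own z axis and vertical below 0.03 rad and value of joint keeper above 0.055 m and linear speed of tile below 0.01 m/s); the robot touches nothing.
It fails at once if the tile presses the rail with more than 15 N (contact force between tile and rail above 15 N).
It fails at once if the tile presses the peg with more than 15 N (contact force between tile and peg above 15 N).
It fails at once if the robot presses the rail or the peg with more than 15 N (contact force between any of the arm, the fingers and rail above 15 N or contact force between any of the arm, the fingers and peg above 15 N).
It fails at once if the tile is lifted or tipped off the board (z of tile in the frame of board above 0.016 m or angle between tile's own z axis and vertical above 0.12 rad).
It fails at once if a bystander toy is moved by more than 15 mm (distance of any of hex_a, hex_b, owl, mallet from where it was at the start of the episode above 0.015 m).
It also fails if it takes over 72 s, if anything falls off the work surface, if the arm or the gripper's body presses on something with over 40 N, if the wrist force passes 120 N, or if a joint passes its speed limit or range.

## Working session

There is one attempt and no reset: what is moved stays moved. The work goes in short steps, Python scripts to look and compute and a tool call to move; the robot and the scene stay as the last step left them, time stands still between calls to the robot, and variables do not carry over. Pictures are saved under pics/ and viewed, at most 10 in all, crops included, and the job is handed in when it is done.

Besides the shell and the picture viewer there is one more tool, called after ">>>" by a JSON object that holds its "name" and its "arguments". drive_tool: Moves the arm, as the interface text tells. Its arguments: {"type":"object","properties":{"rows":{"type":"array"},"force":{"type":"number"}},"required":["rows"]}

```bash
mkdir -p pics; ls
python3 - <<'E'
from workcell import status, read_camera, workorder, masks_of
import cv2,numpy as np
s=status.read_state(); print({k:np.round(v,3) for k,v in s.items()})
a=[]
for n in ["scene","side"]:
    p=read_camera(n); a.append(p["color"]); print(n,p["intrinsics"],p["world_from_camera"].round(4).tolist(),p.keys())
    cv2.imwrite(f"pics/{n}0.png",p["color"][:,:,::-1])
    for o in ["board","tile","rail","peg","keeper","keeper_knob","hex_a","owl","mallet"]:
        print(o,[(round(float(m["score"]),2),[int(v) for v in m["bbox"]],int(m["mask"].sum())) for m in masks_of(p,o)])
E
```

```text
pics
{'time': np.float64(0.0), 'q': array([ 1.082,  0.265,  1.605,  0.   ,  1.274, -0.037]), 'joint_vel': array([ 0.001,  0.001, -0.001,  0.001,  0.002,  0.   ]), 'joint_torque': array([-1.0000e-03, -5.1512e+01, -3.6731e+01, -0.0000e+00,  1.3000e-02,
       -0.0000e+00]), 'tool_pos': array([0.294, 0.607, 0.207]), 'tcp_rot': array([-7.040e-01, -3.061e+00,  3.000e-03]), 'wrist_force': array([ 0.128, -0.148, -0.244]), 'torque': array([ 0.027, -0.032,  0.015]), 'grip_force': np.float64(0.0), 'width': np.float64(1.0)}
scene [[443.41626824   0.         313.65067355]
 [  0.         443.41626824 245.26965981]
 [  0.           0.           1.        ]] [[0.0033, -0.845, 0.5347, 1.0372], [1.0, 0.004, 0.0002, -0.0478], [-0.0023, 0.5347, 0.845, 0.7158], [0.0, 0.0, 0.0, 1.0]] dict_keys(['color', 'intrinsics', 'world_from_camera', 'shot'])
board [(0.73, [253, 197, 415, 303], 11317)]
tile [(0.91, [345, 126, 416, 181], 2220), (0.85, [301, 202, 389, 267], 3273), (0.85, [149, 190, 221, 242], 3007), (0.77, [171, 333, 260, 396], 5302), (0.59, [308, 255, 319, 267], 116), (0.28, [287, 195, 315, 223], 422)
[... 588 characters left out ...]
-0.3396, 0.3611], [-0.505, 0.6428, -0.5759, -0.552], [0.003, 0.6686, 0.7436, 0.7559], [0.0, 0.0, 0.0, 1.0]] dict_keys(['color', 'intrinsics', 'world_from_camera', 'shot'])
board [(0.71, [183, 209, 356, 370], 12379)]
tile [(0.93, [393, 264, 489, 345], 4206), (0.84, [265, 387, 376, 479], 6289), (0.58, [206, 241, 300, 311], 3672), (0.57, [68, 264, 163, 324], 4066)]
rail [(0.73, [272, 217, 313, 284], 687)]
peg [(0.48, [293, 272, 304, 290], 139), (0.43, [238, 301, 262, 330], 415)]
keeper []
keeper_knob [(0.85, [241, 303, 262, 332], 400)]
hex_a [(0.78, [315, 195, 341, 221], 603), (0.74, [347, 340, 386, 376], 1078)]
owl [(0.97, [347, 231, 378, 273], 1014)]
mallet [(0.77, [171, 191, 282, 222], 622)]
```

View pics/scene0.png

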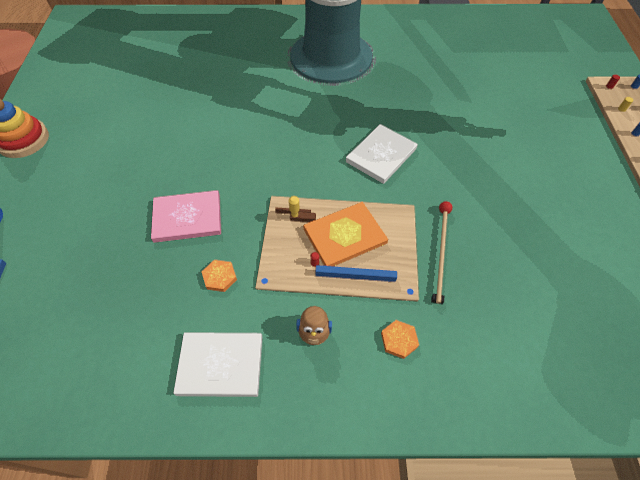

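View pics/side0.png

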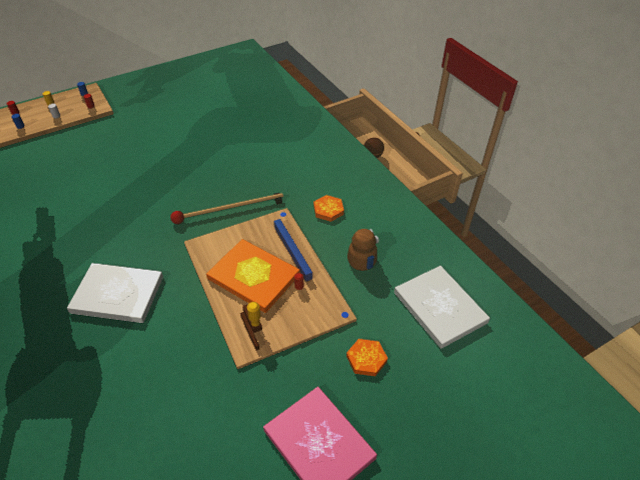

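Scene view: the orange tile is at (346,233), the blue rail at (357,273), the red peg at (315,259), and the yellow knob with dark keeper at (295,207). Look-alikes are pink (186,215), white (382,152) and (219,365), and a far peg board at (620,110). My choice is the orange tile with the yellow star; board x points to world +y and board y to world −x.

```bash
cat > h.py <<'E'
from workcell import status, read_camera, workorder, masks_of
import cv2,numpy as np
from scipy.optimize import minimize
def proj(p,X):
    T=np.linalg.inv(p["world_from_camera"]); c=(T[:3,:3]@np.atleast_2d(X).T).T+T[:3,3]
    c=c*[1,-1,-1]; u=(p["intrinsics"]@c.T).T; return u[:,:2]/u[:,2:]
def pix2(p,uv,z):
    d=np.linalg.inv(p["intrinsics"])@[uv[0],uv[1],1]; W=p["world_from_camera"]
    d=W[:3,:3]@(d*[1,-1,-1]); o=W[:3,3]; return o+d*(z-o[2])/d[2]
def box(q,x0,x1,y0,y1,z0,z1):
    c,s=np.cos(q[2]),np.sin(q[2])
    return np.array([[q[0]+c*x-s*y,q[1]+s*x+c*y,z] for x in(x0,x1) for y in(y0,y1) for z in(z0,z1)])
K=8
def ras(h,sc=1): 
    m=np.zeros((480*4,640*4),np.uint8); cv2.fillConvexPoly(m,np.round((h+.5)*4*256-128).astype(np.int32),1,shift=8); return m
def fit(views,dims,q0):
    # views: list of (pic,mask) ; hull of mask vs hull of box
    big=[]
    for p,m in views:
        n,l,st,_=cv2.connectedComponentsWithStats(m.astype(np.uint8)); m=l==1+st[1:,4].argmax()
        b=cv2.resize(m.astype(np.float32),None,fx=4,fy=4,interpolation=cv2.INTER_LINEAR)>.5
        pts=np.argwhere(b)[:,::-1].astype(np.int32); t=np.zeros(b.shape,np.uint8); cv2.fillConvexPoly(t,cv2.convexHull(pts),1); big.append(t)
    def cost(q):
        return sum((ras(cv2.convexHull(proj(p,box(q,*dims)).astype(np.float32))[:,0])!=t).sum() for (p,_),t in zip(views,big))/16
    q=np.array(q0,float)
    for r in range(3):
        sx=np.array([q]+[q+d for d in np.diag([.01,.01,.08])/(r+1)])
        R=minimize(cost,q,method="Nelder-Mead",options=dict(initial_simplex=sx,xatol=1e-5,fatol=.05)); q=R.x
    return q,R.fun,sum(t.sum() for t in big)/16
def hsv(p): return cv2.cvtColor(p["color"],cv2.COLOR_RGB2HSV)
def at(p,name,uv):
    for m in masks_of(p,name):
        b=m["bbox"]
        if b[0]<=uv[0]<=b[2] and b[1]<=uv[1]<=b[3]: return m["mask"]
B=(-.11,.18,-.045,.165,0,.008); T=(0,.13,0,.1,.008,.024); RL=(-.005,.14,-.014,0,.008,.028)
def inb(q,X):
    c,s=np.cos(q[2]),np.sin(q[2]); d=np.asarray(X)[:2]-q[:2]; return np.array([c*d[0]+s*d[1],-s*d[0]+c*d[1]])
E
python3 - <<'E'
from h import *
P={n:read_camera(n) for n in("scene","side")}
c={"scene":dict(b=(270,220),t=(346,233),r=(357,273),k=(295,207)),"side":dict(b=(330,320),t=(253,272),r=(295,250),k=(252,315))}
M={}
for n in P:
    H=hsv(P[n])
    bm=at(P[n],"board",c[n]["b"]); tm=at(P[n],"tile",c[n]["t"]); rm=at(P[n],"rail",c[n]["r"])
    M[n]=dict(board=bm,tile=tm,rail=rm)
    pk=at(P[n],"keeper_knob",c[n]["k"]); v=np.argwhere(pk); print(n,"knob mask top rows",v.min(0),v.max(0))
w=pix2(P["scene"],(318,262),.008)
q0=(w[0],w[1],np.pi/2)
res={}
for o,d in(("board",B),("rail",RL),("tile",T)):
    g=q0 if o!="tile" else (q0[0],q0[1],np.pi/2+.48)
    for n in("scene","side","both"):
        vs=[(P[k],M[k][o]) for k in P if n in(k,"both")]
        q,f,a=fit(vs,d,g); res[o,n]=q; print(o,n,q.round(4),round(f,1),a)
for n in("scene","side","both"):
    b=res["board",n];t=res["tile",n]; print(n,"tile in board",(inb(b,t)*1000).round(1),round(t[2]-b[2],3),"rail-orig in board",(inb(b,res["rail",n])*1000).round(1))
E
```

```text
scene knob mask top rows [196 288] [222 315]
side knob mask top rows [302 242] [332 261]
board scene [ 0.6425 -0.0399  1.4821] 345.2 15146.375
board side [ 0.6409 -0.0392  1.487 ] 96.1 16345.625
board both [ 0.6411 -0.0394  1.4854] 513.4 31492.0
rail scene [ 0.6432 -0.0405  1.4909] 88.8 938.75
rail side [ 0.6417 -0.0388  1.4939] 47.6 738.75
rail both [ 0.6417 -0.04    1.4803] 213.8 1677.5
tile scene [ 0.6423 -0.0262  2.0188] 74.3 3371.75Traceback (most recent call last):
  File "<stdin>", line 17, in <module>
  File "h.py", line 20, in fit
    n,l,st,_=cv2.connectedComponentsWithStats(m.astype(np.uint8)); m=l==1+st[1:,4].argmax()
                                              ^^^^^^^^
AttributeError: 'NoneType' object has no attribute 'astype'
```

Run:
```python
from h import *
P={n:read_camera(n) for n in("scene","side")}
b=np.array([.6412,-.0393,1.486])
c={"scene":(346,233),"side":(253,272)}
vs=[]
for n in P:
    H=hsv(P[n]); m=cv2.inRange(H,(5,190,120),(32,255,255))
    m=cv2.morphologyEx(m,cv2.MORPH_OPEN,np.ones((3,3)))
    _,l,st,_=cv2.connectedComponentsWithStats(m); m=l==l[c[n][1],c[n][0]]
    vs.append((P[n],m)); print(n,m.sum(),st[l[c[n][1],c[n][0]]])
    k=masks_of(P[n],"keeper_knob")[0]["mask"]; y=cv2.inRange(H,(18,140,110),(34,255,255))>0
    if n=="scene": y[:, 320:]=0
    y=y&k; a=np.argwhere(y); print(n,"yellow",a.min(0),a.max(0),y.sum())
    im=P[n]["color"][190:320,180:430] if n=="side" else P[n]["color"][185:305,250:430]
for v in(vs[:1],vs[1:],vs):
    t,f,ar=fit(v,T,(.642,-.026,2.0)); print(t.round(4),round(f,1),ar,(inb(b,t)*1000).round(1),round(t[2]-b[2],3))
import json
# overlay check + knob model for joint value
ims=[]
for n in P:
    im=cv2.resize(P[n]["color"][:,:,::-1],None,fx=3,fy=3,interpolation=cv2.INTER_CUBIC)
    for d,q,col in((B,b,(255,0,0)),(RL,b,(255,255,0)),(T,t,(0,255,0))):
        h=cv2.convexHull(proj(P[n],box(q,*d)).astype(np.float32)); cv2.polylines(im,[np.round((h+.5)*3).astype(np.int32)],True,col,1)
    for j in(0,.004,.008):
        h=cv2.convexHull(proj(P[n],box(b,-.07+j,-.02+j,.104,.12,.008,.022)).astype(np.float32)); cv2.polylines(im,[np.round((h+.5)*3).astype(np.int32)],True,(255,0,255),1)
    ims.append(im[185*3:305*3,250*3:380*3] if n=="scene" else im[215*3:370*3,200*3:330*3])
h=max(i.shape[0] for i in ims)
cv2.imwrite("pics/ov.png",np.hstack([cv2.copyMakeBorder(i,0,h-i.shape[0],0,0,0) for i in ims]))
```

```text
scene 307200 [     0      0    640    480 307200]
scene yellow [196 289] [217 298] 174
side 302241 [     0      0    640    480 302241]
side yellow [302 247] [325 259] 205
[ 0.8523  0.3038 -0.0079] 300041.9 307200.0 [ 359.7 -181.3] -1.494
[ 0.2955 -0.1129  2.5966] 299606.0 307200.0 [-102.6  338.2] 1.111
[ 0.9107 -0.4348  2.8868] 601279.9 614400.0 [-371.3 -302. ] 1.401
```

View pics/ov.png

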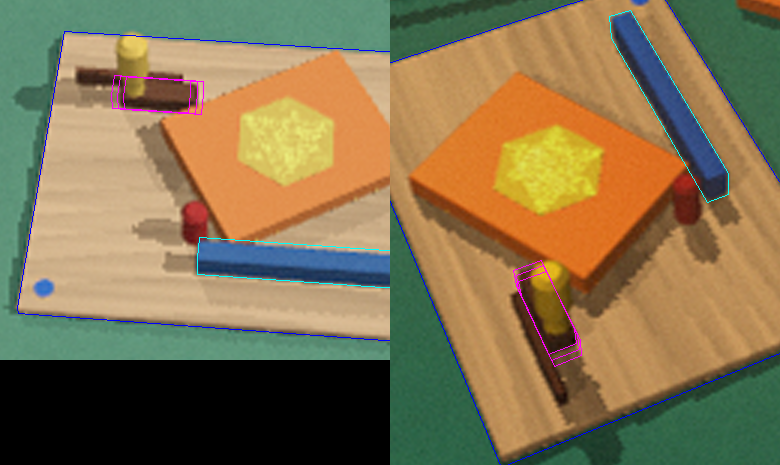

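The crop confirms the orange tile with the star. Board and rail overlays fit in both views, and the keeper is at about 3 mm. Only the tile mask needs redoing.

```bash
cat >> h.py <<'E'
def tilefit(q0=(.642,-.026,2.0),P=None,vis=("scene","side"),verbose=True):
    P=P or {n:read_camera(n) for n in vis}; vs=[]
    for n in P:
        H=hsv(P[n]); m=cv2.inRange(H,(5,140,90),(17,255,255))
        roi=np.zeros_like(m); h=cv2.convexHull(proj(P[n],box(q0,-.03,.16,-.03,.13,.008,.024)).astype(np.float32)); cv2.fillConvexPoly(roi,h.astype(np.int32),255); m&=roi
        m=cv2.morphologyEx(m,cv2.MORPH_OPEN,np.ones((3,3)))
        vs.append((P[n],m>0))
    for v in([[x] for x in vs] if verbose else [])+[vs]:
        t,f,ar=fit(v,T,q0); print(t.round(4),round(f,1),ar,"in board",(inb(Bq,t)*1000).round(1),round(t[2]-Bq[2],3))
    return t
Bq=np.array([.6412,-.0393,1.486])
def w(x,y):
    c,s=np.cos(Bq[2]),np.sin(Bq[2]); return np.array([Bq[0]+c*x-s*y,Bq[1]+s*x+c*y])
E
python3 - <<'E'
from h import *
t=tilefit()
P={n:read_camera(n) for n in("scene","side")}
# knob: fit cylinder position in board y=112: estimate from yellow mask top/centre, both views
pts=[]
A=[];bb=[]
for n in P:
    H=hsv(P[n]); k=masks_of(P[n],"keeper_knob")[0]["mask"]; y=(cv2.inRange(H,(18,140,110),(34,255,255))>0)&k
    a=np.argwhere(y)[:,::-1]; r=a[a[:,1]<=a[:,1].min()+ (6)]; uv=r.mean(0); print(n,"top cap px",uv)
    o=P[n]["world_from_camera"][:3,3]; d=pix2(P[n],uv,0)-o; d/=np.linalg.norm(d); M=np.eye(3)-np.outer(d,d); A.append(M); bb.append(M@o)
x=np.linalg.solve(sum(A),sum(bb)); print("knob",x,"board",inb(Bq,x)*1000)
print("corner(130,100)",t[:2]+np.array([[np.cos(t[2]),-np.sin(t[2])],[np.sin(t[2]),np.cos(t[2])]])@[.13,.1])
s=status.read_state(); print(s["tcp_rot"])
from scipy.spatial.transform import Rotation as R
print(R.from_rotvec(s["tcp_rot"]).as_matrix().round(3))
E
```

```text
[ 0.6413 -0.0266  2.0133] 68.6 3387.625 in board [12.7  1. ] 0.527
[ 0.6414 -0.0256  2.0221] 486.5 4387.75 in board [13.6  1. ] 0.536
[ 0.6412 -0.0266  2.0131] 562.2 7775.375 in board [12.6  1. ] 0.527
scene top cap px [293.49090909 199.67272727]
side top cap px [252.75675676 305.39189189]
knob [ 0.52646619 -0.08449784  0.06763984] board [-54.7527968 110.4935459]
corner(130,100) [0.49521901 0.04805952]
[ 7.03649586e-01  3.06176461e+00 -5.52487666e-05]
[[-0.9    0.437  0.   ]
 [ 0.437  0.9   -0.   ]
 [-0.    -0.    -1.   ]]
```

Measurements agree: tile at board (12.7, 1.0) mm and 0.527 rad, so its gap to the peg is about 3.4 mm. The knob is at board (−54.8, 110.5) with its top at 68 mm. I'll shut the gripper and go over the start point, near world (0.481, 0.025).

>>> {"name": "drive_tool", "arguments": {"rows": [[0, 0, 0, -0.0264, -0.0276, 0, 0], [0, 0, 0, -0.0264, -0.0276, 0, 0], [0, 0, 0, -0.0264, -0.0276, 0, 0], [0, 0, 0, -0.0264, -0.0276, 0, 0], [0, 0, 0, -0.0264, -0.0276, 0, 0], [0, 0, 0, -0.0264, -0.0276, 0, 0], [0, 0, 0, -0.0264, -0.0276, 0, 0], [0, 0, 0, -0.0264, -0.0276, 0, 0]], "force": 40}}

```text
time: 2.67
tool_pos: [0.3885, 0.3147, 0.2084]
tcp_rot: [0.703, 3.061, 0.001]
wrist_force: [0.5, 0.1, -0.2]
width: 0.002
grip_force: 0.0
```

>>> {"name": "drive_tool", "arguments": {"rows": [[0, 0, 0, -0.0264, -0.0276, 0, 0], [0, 0, 0, -0.0264, -0.0276, 0, 0], [0, 0, 0, -0.0264, -0.0276, 0, 0], [0, 0, 0, -0.0264, -0.0276, 0, 0], [0, 0, 0, -0.0264, -0.0276, 0, 0], [0, 0, 0, -0.0264, -0.0276, 0, 0], [0, 0, 0, -0.0264, -0.0276, 0, 0], [0, 0, 0, -0.0264, -0.0276, 0, 0]]}}

```text
time: 3.33
tool_pos: [0.4822, 0.0237, 0.2085]
tcp_rot: [0.704, 3.061, 0.001]
wrist_force: [1.4, 0.3, 0.1]
width: -0.002
grip_force: 0.0
```

>>> {"name": "drive_tool", "arguments": {"rows": [[0, 0, -6.4, 0, 0, 0, 0], [0, 0, -6.4, 0, 0, 0, 0], [0, 0, -6.4, 0, 0, 0, 0], [0, 0, -6.4, 0, 0, 0, 0], [0, 0, -6.4, 0, 0, 0, 0], [0, 0, -6.4, 0, 0, 0, 0], [0, 0, -6.4, 0, 0, 0, 0], [0, 0, -6.4, 0, 0, 0, 0]]}}

```text
time: 4.0
tool_pos: [0.4819, 0.0255, 0.2083]
tcp_rot: [-0.697, 3.063, -0.0]
wrist_force: [-0.2, -0.2, 0.8]
width: 0.0
grip_force: 0.0
```

>>> {"name": "drive_tool", "arguments": {"rows": [[0, 0, 0, 0, 0, 0.03, 0], [0, 0, 0, 0, 0, 0.03, 0], [0, 0, 0, 0, 0, 0.03, 0], [0, 0, 0, 0, 0, 0.03, 0], [0, 0, 0, 0, 0, 0.03, 0], [0, 0, 0, 0, 0, 0.02, 0], [0, 0, 0, 0, 0, 0.014, 0], [0, 0, 0, 0, 0, 0.01, 0]]}}

```text
time: 4.67
tool_pos: [0.4805, 0.0256, 0.0122]
tcp_rot: [0.688, -3.063, -0.001]
wrist_force: [-1.2, 0.1, -0.6]
width: -0.002
grip_force: 0.0
```

Run:
```python
from h import *
s=status.read_state(); print(s["tool_pos"],s["wrist_force"],s["torque"])
p=read_camera("scene"); im=p["color"][150:310,250:430,::-1]
cv2.imwrite("pics/c1.png",cv2.resize(im,None,fx=3.5,fy=3.5,interpolation=cv2.INTER_CUBIC))
```

```text
[0.48050089 0.02555708 0.01220513] [-1.21715048  0.10437435 -0.57705111] [-0.01126966  0.02148114 -0.01866378]
```

View pics/c1.png

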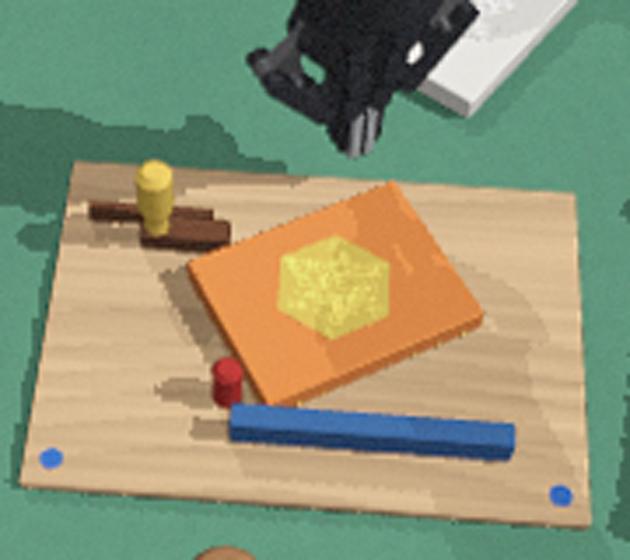

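Picture: the fingertips at crop (360,150) stand just behind the tile's upper corner (390,185), which is the planned spot. Approaching now.

>>> {"name": "drive_tool", "arguments": {"rows": [[0, 0, 0, -0.003, 0, -0.001, 0], [0, 0, 0, -0.003, 0, -0.001, 0], [0, 0, 0, -0.002, 0, 0, 0], [0, 0, 0, -0.001, 0, 0, 0], [0, 0, 0, -0.001, 0, 0, 0], [0, 0, 0, 0, 0, 0, 0]]}}

```text
time: 5.22
tool_pos: [0.4919, 0.03, 0.0169]
tcp_rot: [-0.688, 3.064, -0.0]
wrist_force: [0.1, -0.6, 0.8]
width: -0.001
grip_force: 0.0
```

>>> {"name": "drive_tool", "arguments": {"rows": [[0, 0, 0, -0.001, 0, 0, 0], [0, 0, 0, -0.001, 0, 0, 0], [0, 0, 0, -0.001, 0, 0, 0], [0, 0, 0, -0.001, 0, 0, 0], [0, 0, 0, 0, 0, 0, 0]]}}

```text
time: 5.63
tool_pos: [0.4947, 0.0316, 0.0161]
tcp_rot: [-0.688, 3.065, 0.0]
wrist_force: [-0.4, -0.4, 0.2]
width: -0.001
grip_force: 0.0
```

>>> {"name": "drive_tool", "arguments": {"rows": [[0, 0, 0, -0.001, 0, 0.0005, 0], [0, 0, 0, -0.001, 0, 0.0005, 0], [0, 0, 0, -0.001, 0, 0, 0], [0, 0, 0, -0.001, 0, 0, 0], [0, 0, 0, -0.001, 0, 0, 0], [0, 0, 0, -0.001, 0, 0, 0]]}}

```text
time: 6.13
tool_pos: [0.5001, 0.0342, 0.0151]
tcp_rot: [-0.688, 3.065, 0.0]
wrist_force: [0.4, -0.1, 0.5]
width: 0.0
grip_force: 0.0
```

Run:
```python
from h import *
t=tilefit(verbose=True)
p=read_camera("scene"); im=p["color"][180:260,320:390,::-1]
cv2.imwrite("pics/c2.png",cv2.resize(im,None,fx=7,fy=7,interpolation=cv2.INTER_CUBIC))
```

```text
[ 0.6415 -0.0262  2.0183] 71.8 3383.75 in board [13.1  0.8] 0.532
[ 0.6437 -0.0261  2.0409] 232.1 3965.875 in board [13.4 -1.4] 0.555
[ 0.6419 -0.0265  2.0204] 352.4 7349.625 in board [12.8  0.4] 0.534
```

View pics/c2.png

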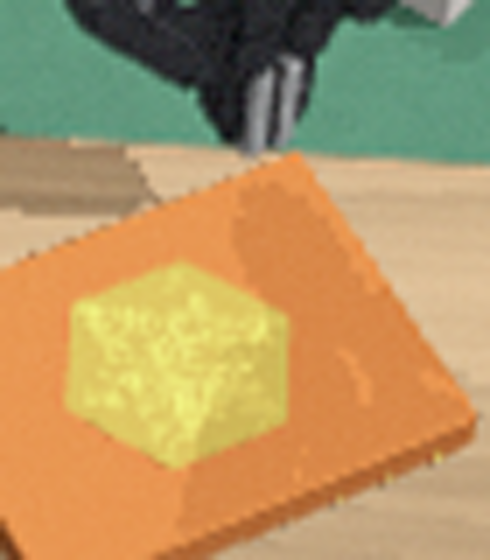

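The fingertips (crop 265,140) are nearly at the tile's edge, about 10 mm from its corner (300,155), and the tile hasn't moved. I'll push and turn with it.

>>> {"name": "drive_tool", "arguments": {"rows": [[0, 0, 0, -0.001, 0, 0, 0], [0, 0, 0, -0.001, 0, 0, 0], [0, 0, 0, -0.001, 0, 0, 0], [0, 0, 0, -0.001, 0, 0, 0], [0, 0, 0, -0.001, 0, 0, 0], [0, 0, 0, -0.001, 0, 0, 0]]}}

```text
time: 6.78
tool_pos: [0.5055, 0.0367, 0.0151]
tcp_rot: [-0.688, 3.065, -0.0]
wrist_force: [-0.7, 0.2, -0.8]
width: 0.001
grip_force: 0.0
```

>>> {"name": "drive_tool", "arguments": {"rows": [[0, 0, 1, -0.0018, 0.001, 0, 0], [0, 0, 1, -0.0018, 0.001, 0, 0], [0, 0, 1, -0.0018, 0.001, 0, 0], [0, 0, 1, -0.0018, 0.001, 0, 0], [0, 0, 1, -0.0018, 0.001, 0, 0], [0, 0, 1, -0.0018, 0.001, 0, 0]]}}

```text
time: 7.28
tool_pos: [0.5132, 0.0466, 0.0151]
tcp_rot: [-0.524, 3.097, 0.0]
wrist_force: [-0.3, 0.4, -0.2]
width: 0.001
grip_force: 0.0
```

Run:
```python
from h import *
t=tilefit(verbose=True)
s=status.read_state();X=s["tool_pos"]; print(X,s["wrist_force"].round(2),"tcp in tile",inb(t,X)*1000)
```

```text
[ 0.6413 -0.0266  2.0134] 97.9 3358.5 in board [12.6  1. ] 0.527
[ 0.6413 -0.026   2.0231] 295.1 4217.875 in board [13.2  1. ] 0.537
[ 0.6412 -0.0267  2.013 ] 398.2 7576.375 in board [12.6  1. ] 0.527
[0.51337667 0.04665338 0.01513814] [-0.16  0.14  0.12] tcp in tile [120.97174306  84.19744028]
```

Run:
```python
from h import *
s=status.read_state();X=s["tool_pos"]; ims=[]
for n in("scene","side"):
    p=read_camera(n); k=5; im=cv2.resize(p["color"][:,:,::-1],None,fx=k,fy=k,interpolation=cv2.INTER_CUBIC)
    u=proj(p,[X,X+[0,0,.05]]); print(n,u)
    for a in u: cv2.circle(im,tuple(np.round((a+.5)*k).astype(int)),4,(255,0,255),1)
    c=u[0].astype(int); ims.append(im[(c[1]-50)*k:(c[1]+40)*k,(c[0]-40)*k:(c[0]+40)*k])
cv2.imwrite("pics/c3.png",np.hstack(ims))
```

```text
scene [[361.63513785 210.52331508]
 [364.01672169 194.47035456]]
side [[215.81500354 272.87982616]
 [211.85569187 254.20821277]]
```

View pics/c3.png

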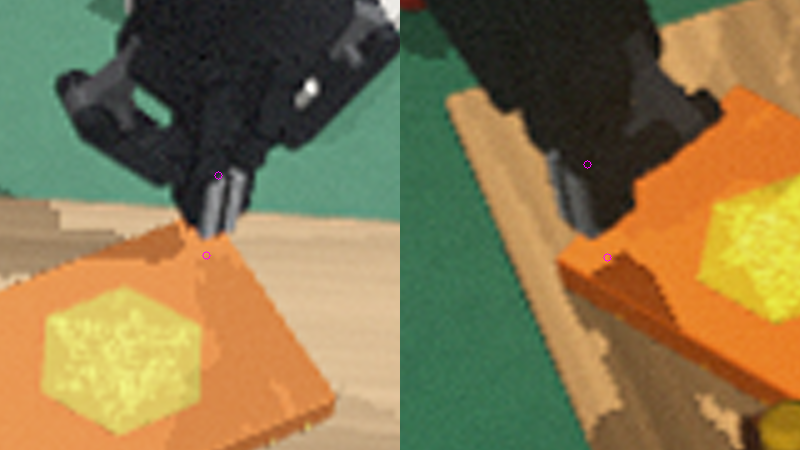

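The tile hasn't moved. The picture shows the tips (scene crop 217,235; side crop 592,237) about 11–12 mm higher than the reported TCP, so they're passing over the tile. I'll triangulate the tips.

Run:
```python
from h import *
s=status.read_state();X=s["tool_pos"]
A=[];b=[]
for n,uv in(("scene",(363.9,206.5)),("side",(212.9,269))):
    p=read_camera(n); o=p["world_from_camera"][:3,3]; d=pix2(p,uv,0)-o; d/=np.linalg.norm(d); M=np.eye(3)-np.outer(d,d); A.append(M); b.append(M@o)
    print(n,proj(p,X),pix2(p,uv,.027)-X)
x=np.linalg.solve(sum(A),sum(b)); print(x,x-X)
```

```text
scene [[361.52181599 210.42267648]] [-0.00055127  0.00359875  0.01193474]
side [[215.70585534 273.05051932]] [-0.00306049  0.00108231  0.01193474]
[0.51050904 0.0502637  0.02404867] [-0.00256557  0.00380832  0.00898341]
```

>>> {"name": "drive_tool", "arguments": {"rows": [[0, 0, 0, 0, 0, -0.003, 0], [0, 0, 0, 0.006, 0, 0, 0], [0, 0, 0, 0.007, 0, 0, 0], [0, 0, 0, 0.007, 0, 0, 0], [0, 0, 0, 0.007, 0, 0, 0], [0, 0, 0, 0.007, 0, 0, 0], [0, 0, 0, 0, 0, 0.002, 0], [0, 0, 0, 0, 0, 0, 0]]}}

```text
time: 8.25
tool_pos: [0.4801, 0.035, 0.0157]
tcp_rot: [0.526, -3.097, -0.0]
wrist_force: [0.4, -0.6, 0.5]
width: -0.003
grip_force: 0.0
```

>>> {"name": "drive_tool", "arguments": {"rows": [[0, 0, 0, 0, 0, 0.002, 0], [0, 0, 0, 0, 0, 0.002, 0], [0, 0, 0, 0, 0, 0.002, 0], [0, 0, 0, 0, 0, 0.001, 0], [0, 0, 0, 0, 0, 0.001, 0], [0, 0, 0, 0, 0, 0.001, 0], [0, 0, 0, 0, 0, 0, 0]]}}

```text
time: 8.83
tool_pos: [0.4808, 0.0352, 0.0068]
tcp_rot: [0.527, -3.097, -0.0]
wrist_force: [0.3, 0.7, -0.1]
width: -0.004
grip_force: 0.0
```

Run:
```python
from h import *
s=status.read_state();X=s["tool_pos"]; ims=[]; print(X,s["wrist_force"],inb(np.array([.6413,-.0265,2.014]),X))
for n in("scene","side"):
    p=read_camera(n); k=5; im=cv2.resize(p["color"][:,:,::-1],None,fx=k,fy=k,interpolation=cv2.INTER_CUBIC)
    u=proj(p,[X,X+[0,0,.05]])
    for a in u: cv2.circle(im,tuple(np.round((a+.5)*k).astype(int)),4,(255,0,255),1)
    c=u[0].astype(int); ims.append(im[(c[1]-50)*k:(c[1]+40)*k,(c[0]-40)*k:(c[0]+40)*k])
cv2.imwrite("pics/c4.png",np.hstack(ims))
```

```text
[0.48084547 0.03518122 0.00680964] [ 0.30288373  0.71850283 -0.09072127] [0.12453038 0.1185007 ]
```

View pics/c4.png

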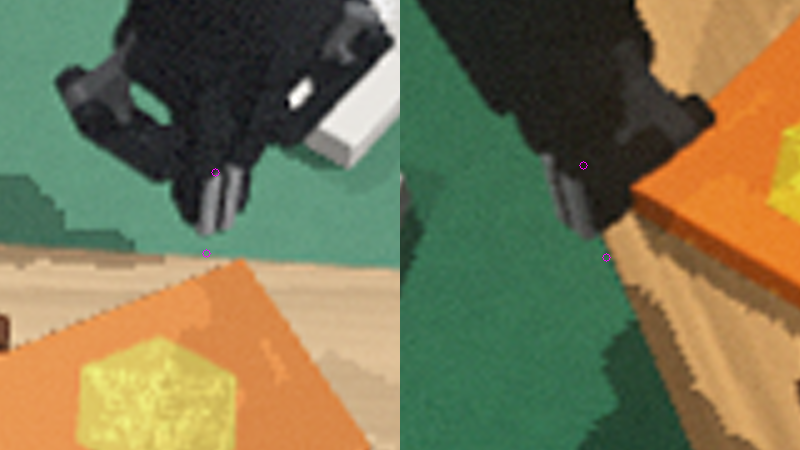

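The tips are consistently about 10–11 mm above the reported TCP and about 4 mm along tile x from it. I'll set back square to the tile, shift away from the corner, and lower 3 mm.

>>> {"name": "drive_tool", "arguments": {"rows": [[0, 0, -3, 0, -0.007, 0, 0], [0, 0, -3, 0, -0.007, 0, 0], [0, 0, 0, 0, 0, 0.001, 0], [0, 0, 0, 0, 0, 0.001, 0], [0, 0, 0, 0, 0, 0.001, 0], [0, 0, 0, 0, 0, 0, 0]]}}

```text
time: 9.43
tool_pos: [0.4855, 0.0223, 0.0038]
tcp_rot: [0.687, -3.065, -0.0]
wrist_force: [0.5, -0.4, -0.1]
width: -0.0
grip_force: 0.0
```

>>> {"name": "drive_tool", "arguments": {"rows": [[0, 0, 0, -0.002, 0, 0, 0], [0, 0, 0, -0.001, 0, 0, 0], [0, 0, 0, -0.001, 0, 0, 0], [0, 0, 0, -0.001, 0, 0, 0], [0, 0, 0, -0.001, 0, 0, 0], [0, 0, 0, 0, 0, 0, 0]]}}

```text
time: 9.93
tool_pos: [0.4917, 0.0247, 0.0042]
tcp_rot: [-0.688, 3.065, -0.0]
wrist_force: [-0.3, -0.9, -0.4]
width: -0.002
grip_force: 0.0
```

>>> {"name": "drive_tool", "arguments": {"rows": [[0, 0, 0, -0.001, 0, 0, 0], [0, 0, 0, -0.001, 0, 0, 0], [0, 0, 0, -0.001, 0, 0, 0], [0, 0, 0, -0.001, 0, 0, 0], [0, 0, 0, 0, 0, 0, 0]]}}

```text
time: 10.35
tool_pos: [0.4952, 0.0264, 0.0041]
tcp_rot: [-0.688, 3.065, -0.0]
wrist_force: [0.2, -0.1, -0.0]
width: -0.0
grip_force: 0.0
```

>>> {"name": "drive_tool", "arguments": {"rows": [[0, 0, 0, -0.001, 0, 0, 0], [0, 0, 0, -0.001, 0, 0, 0], [0, 0, 0, -0.001, 0, 0, 0], [0, 0, 0, -0.001, 0, 0, 0], [0, 0, 0, -0.001, 0, 0, 0], [0, 0, 0, 0, 0, 0, 0]]}}

```text
time: 10.85
tool_pos: [0.4998, 0.0286, 0.0041]
tcp_rot: [-0.688, 3.065, -0.0]
wrist_force: [0.3, 0.1, 0.2]
width: -0.002
grip_force: 0.0
```

>>> {"name": "drive_tool", "arguments": {"rows": [[0, 0, 0, -0.001, 0, 0, 0], [0, 0, 0, -0.001, 0, 0, 0], [0, 0, 0, -0.001, 0, 0, 0], [0, 0, 0, -0.001, 0, 0, 0], [0, 0, 0, -0.001, 0, 0, 0], [0, 0, 0, 0, 0, 0, 0]]}}

```text
time: 11.35
tool_pos: [0.5043, 0.0307, 0.0041]
tcp_rot: [-0.688, 3.065, -0.0]
wrist_force: [0.1, -0.3, 0.6]
width: -0.001
grip_force: 0.0
```

Run:
```python
from h import *
t=tilefit(verbose=True)
s=status.read_state();X=s["tool_pos"]; print(X,s["wrist_force"].round(2),"tcp in tile",inb(t,X)*1000)
```

```text
[ 0.6413 -0.0267  2.013 ] 62.3 3396.375 in board [12.6  1. ] 0.527
[ 0.646  -0.031   2.0453] 382.5 3960.75 in board [ 8.7 -4.1] 0.559
[ 0.6416 -0.0275  2.0112] 583.3 7357.125 in board [11.8  0.6] 0.525
[0.50407746 0.0306477  0.00409431] [-0.2  -0.57 -0.73] tcp in tile [111.28011067  99.63695467]
```

Run:
```python
from h import *
s=status.read_state();X=s["tool_pos"]; ims=[]
for n in("scene","side"):
    p=read_camera(n); k=6; im=cv2.resize(p["color"][:,:,::-1],None,fx=k,fy=k,interpolation=cv2.INTER_CUBIC)
    u=proj(p,[X,X+[0,0,.05]])
    for a in u: cv2.circle(im,tuple(np.round((a+.5)*k).astype(int)),4,(255,0,255),1)
    c=u[0].astype(int); ims.append(im[(c[1]-30)*k:(c[1]+20)*k,(c[0]-33)*k:(c[0]+33)*k])
a=np.hstack(ims)
p=read_camera("wrist"); print(p["intrinsics"],p["mount"].round(4).tolist())
w=p["color"][:,:,::-1]; w=cv2.resize(w,(400,300))
w=np.hstack([w,np.zeros((300,a.shape[1]-400,3),np.uint8)])
w[:,400:792]=cv2.resize(p["color"][160:460,130:522,::-1],(392,300)) 
cv2.imwrite("pics/c5.png",np.vstack([a,w]))
```

```text
[[371.64829954   0.         318.82838473]
 [  0.         371.64829954 243.75466129]
 [  0.           0.           1.        ]] [[-0.0, 0.9562, 0.2928, 0.0744], [1.0, 0.0003, -0.0009, 0.0002], [-0.0009, 0.2928, -0.9562, -0.166], [0.0, 0.0, 0.0, 1.0]]
```

View pics/c5.png

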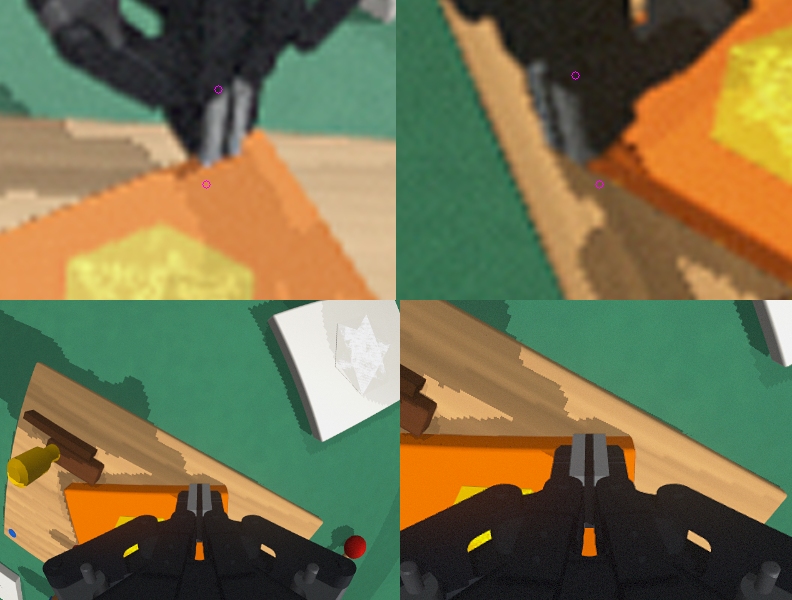

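Side view: the finger now stands beside the tile's edge and below its top (side crop 580,160). Contact is imminent, so I'll keep pushing.

>>> {"name": "drive_tool", "arguments": {"rows": [[0, 0, 0, -0.001, 0, 0, 0], [0, 0, 0, -0.001, 0, 0, 0], [0, 0, 0, -0.001, 0, 0, 0], [0, 0, 0, -0.001, 0, 0, 0], [0, 0, 0, -0.001, 0, 0, 0], [0, 0, 0, -0.001, 0, 0, 0], [0, 0, 0, 0, 0, 0, 0]]}}

```text
time: 12.18
tool_pos: [0.5097, 0.0332, 0.0041]
tcp_rot: [-0.688, 3.065, -0.0]
wrist_force: [1.0, 0.2, 0.4]
width: 0.001
grip_force: 0.0
```

```bash
cat > s.py <<'E'
from h import *
p={"scene":read_camera("scene")}
t=tilefit(q0=(.641,-.03,1.9),P=p,verbose=False)
s=status.read_state();X=s["tool_pos"]; print(X,s["wrist_force"].round(2),"tcp in tile",inb(t,X)*1000,"tcp in board",inb(Bq,X)*1000)
E
python3 s.py
```

```text
[ 0.6413 -0.0266  2.0137] 93.6 3362.75 in board [12.6  0.9] 0.528
[0.50956974 0.03323761 0.00407745] [-0.38 -0.44 -0.34] tcp in tile [110.55152688  93.40229953] tcp in board [ 61.12858544 137.30086256]
```

>>> {"name": "drive_tool", "arguments": {"rows": [[0, 0, 0, 0.004, 0, 0, 0], [0, 0, 0, 0.006, 0, 0, 0], [0, 0, 0, 0.006, 0, 0, 0], [0, 0, 0, 0.006, 0, 0, 0], [0, 0, 0, 0.004, 0, 0, 0], [0, 0, 0, 0, 0, 0, 0]]}}

```text
time: 12.73
tool_pos: [0.4844, 0.0216, 0.0038]
tcp_rot: [0.687, -3.064, -0.0]
wrist_force: [-0.2, -0.3, 0.4]
width: 0.002
grip_force: 0.0
```

>>> {"name": "drive_tool", "arguments": {"rows": [[0, 0, 0, 0, 0, 0.001, 0], [0, 0, 0, 0, 0, 0.001, 0], [0, 0, 0, 0, 0, 0.001, 0], [0, 0, 0, 0, 0, 0.001, 0], [0, 0, 0, 0, 0, 0, 0]]}}

```text
time: 13.15
tool_pos: [0.4859, 0.0221, -0.0002]
tcp_rot: [0.688, -3.065, -0.0]
wrist_force: [0.7, 0.1, 0.1]
width: 0.001
grip_force: 0.0
```

>>> {"name": "drive_tool", "arguments": {"rows": [[0, 0, 0, 0, 0, 0.001, 0], [0, 0, 0, 0, 0, 0.001, 0], [0, 0, 0, 0, 0, 0.001, 0], [0, 0, 0, 0, 0, 0.001, 0], [0, 0, 0, 0, 0, 0, 0]]}}

```text
time: 13.57
tool_pos: [0.4857, 0.0221, -0.0042]
tcp_rot: [0.688, -3.065, -0.0]
wrist_force: [-0.8, -0.3, 0.3]
width: -0.0
grip_force: 0.0
```

The reported TCP is below the board with no contact, so the real tips are well behind it. I'll keep probing down gently.

>>> {"name": "drive_tool", "arguments": {"rows": [[0, 0, 0, 0, 0, 0.001, 0], [0, 0, 0, 0, 0, 0.001, 0], [0, 0, 0, 0, 0, 0.001, 0], [0, 0, 0, 0, 0, 0.001, 0], [0, 0, 0, 0, 0, 0, 0]]}}

```text
time: 13.98
tool_pos: [0.4857, 0.0221, -0.0082]
tcp_rot: [0.688, -3.065, -0.0]
wrist_force: [-1.3, -0.1, -0.6]
width: -0.001
grip_force: 0.0
```

>>> {"name": "drive_tool", "arguments": {"rows": [[0, 0, 0, 0, 0, 0.001, 0], [0, 0, 0, 0, 0, 0.001, 0], [0, 0, 0, 0, 0, 0, 0]]}}

```text
time: 14.23
tool_pos: [0.4858, 0.0221, -0.0101]
tcp_rot: [0.688, -3.065, -0.0]
wrist_force: [0.2, -0.5, -0.9]
width: 0.001
grip_force: 0.0
```

>>> {"name": "drive_tool", "arguments": {"rows": [[0, 0, 0, 0, 0, 0.001, 0], [0, 0, 0, 0, 0, 0.001, 0], [0, 0, 0, 0, 0, 0, 0]]}}

```text
time: 14.48
tool_pos: [0.4858, 0.0221, -0.0121]
tcp_rot: [0.688, -3.065, -0.0]
wrist_force: [0.3, -1.0, -0.3]
width: 0.004
grip_force: 0.0
```

Run:
```python
from h import *
s=status.read_state();X=s["tool_pos"]; ims=[]; print(X,s["wrist_force"])
for n in("scene","side"):
    p=read_camera(n); k=6; im=cv2.resize(p["color"][:,:,::-1],None,fx=k,fy=k,interpolation=cv2.INTER_CUBIC)
    u=proj(p,[X])
    c=u[0].astype(int); ims.append(im[(c[1]-40)*k:(c[1]+10)*k,(c[0]-33)*k:(c[0]+33)*k])
a=np.hstack(ims)
p=read_camera("wrist")
w=cv2.resize(p["color"][160:360,190:450,::-1],(390,300)); w=np.hstack([w,np.zeros((300,a.shape[1]-390,3),np.uint8)])
cv2.imwrite("pics/c6.png",np.vstack([a,w]))
```

```text
[ 0.48576025  0.0220666  -0.01214233] [ 0.28686164 -0.99750086 -0.29731123]
```

View pics/c6.png

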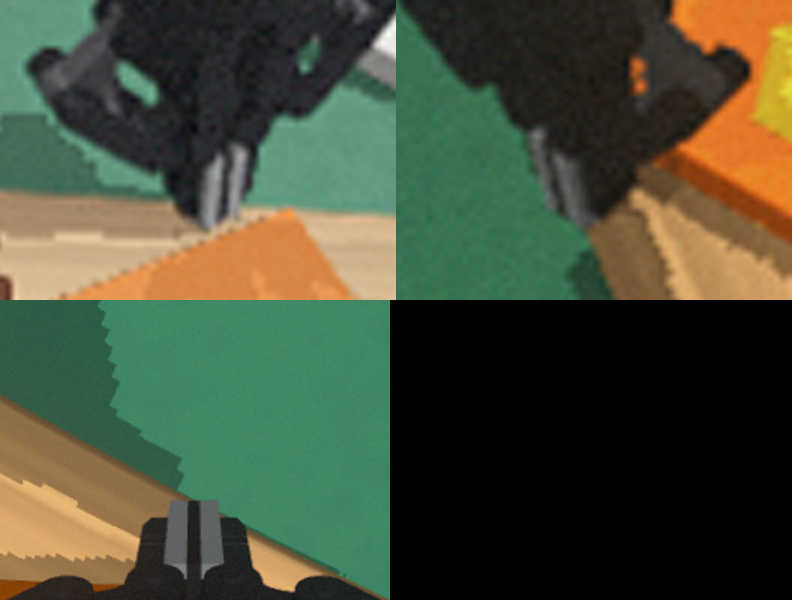

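The finger tips are now near board level behind the tile edge (scene crop 215,225), so tip height is about 15 mm and the offset about 27 mm. Pushing again.

>>> {"name": "drive_tool", "arguments": {"rows": [[0, 0, 0, -0.002, 0, 0.001, 0], [0, 0, 0, -0.002, 0, 0, 0], [0, 0, 0, -0.001, 0, 0, 0], [0, 0, 0, -0.001, 0, 0, 0], [0, 0, 0, -0.001, 0, 0, 0], [0, 0, 0, -0.001, 0, 0, 0], [0, 0, 0, 0, 0, 0, 0]]}}

```text
time: 15.22
tool_pos: [0.4935, 0.0256, -0.0128]
tcp_rot: [-0.688, 3.065, -0.0]
wrist_force: [-0.0, 0.1, 0.1]
width: -0.0
grip_force: 0.0
```

>>> {"name": "drive_tool", "arguments": {"rows": [[0, 0, 0, -0.001, 0, 0, 0], [0, 0, 0, -0.001, 0, 0, 0], [0, 0, 0, -0.001, 0, 0, 0], [0, 0, 0, -0.001, 0, 0, 0]]}}

```text
time: 15.55
tool_pos: [0.4962, 0.0272, -0.0131]
tcp_rot: [0.688, -3.064, -0.0]
wrist_force: [-1.3, -0.7, 1.0]
width: 0.0
grip_force: 0.8
```

```bash
python3 s.py
```

```text
[ 0.6421 -0.0282  1.9924] 71.1 3391.125 in board [11.1  0. ] 0.506
[ 0.49660421  0.02730287 -0.01305881] [-1.19  0.07 -0.48] tcp in tile [110.1999827  110.07699375] tcp in board [ 54.11705453 149.71715919]
```

Contact came where expected, and the tile is turning (0.506 rad). Now I'll push and turn together.

>>> {"name": "drive_tool", "arguments": {"rows": [[0, 0, 1, -0.0018, 0.001, 0, 0], [0, 0, 1, -0.0018, 0.001, 0, 0], [0, 0, 1, -0.0018, 0.001, 0, 0], [0, 0, 1, -0.0018, 0.001, 0, 0], [0, 0, 1, -0.0018, 0.001, 0, 0]]}}

```text
time: 16.02
tool_pos: [0.5009, 0.0357, -0.0135]
tcp_rot: [0.551, -3.089, -0.002]
wrist_force: [-7.2, 1.0, 2.9]
width: -0.007
grip_force: 3.1
```

```bash
python3 s.py
```

```text
[ 0.6428 -0.0286  1.9298] 72.1 3400.625 in board [10.8 -0.6] 0.444
[ 0.50151547  0.0359755  -0.01347822] [-2.28  0.73 -0.12] tcp in tile [110.07306134 109.55852268] tcp in board [ 63.17448136 145.55807962]
```

>>> {"name": "drive_tool", "arguments": {"rows": [[0, 0, 1, -0.0016, 0, 0, 0], [0, 0, 1, -0.0016, 0, 0, 0], [0, 0, 1, -0.0016, 0, 0, 0], [0, 0, 1, -0.0016, 0, 0, 0], [0, 0, 1, -0.0016, 0, 0, 0]]}}

```text
time: 16.48
tool_pos: [0.5111, 0.038, -0.0129]
tcp_rot: [-0.416, 3.114, 0.0]
wrist_force: [-2.4, 1.1, -0.7]
width: -0.0
grip_force: 1.5
```

```bash
python3 s.py
```

```text
[ 0.6429 -0.0282  1.8295] 76.5 3410.625 in board [11.2 -0.8] 0.343
[ 0.51155918  0.03798159 -0.01279808] [-1.26 -0.18 -0.88] tcp in tile [ 97.58909538 110.04619219] tcp in board [ 66.02401487 135.72035811]
```

The tile pivots on its corner against the rail without drifting to the peg (gap about 5 mm). I'll turn it to about 0.15 rad, then nudge it toward the peg from its far edge.

>>> {"name": "drive_tool", "arguments": {"rows": [[0, 0, 1.1, -0.0017, 0, 0, 0], [0, 0, 1.1, -0.0017, 0, 0, 0], [0, 0, 1.1, -0.0017, 0, 0, 0], [0, 0, 1.1, -0.0017, 0, 0, 0], [0, 0, 1.1, -0.0017, 0, 0, 0], [0, 0, 1.1, -0.0017, 0, 0, 0], [0, 0, 1.1, -0.0017, 0, 0, 0], [0, 0, 0, 0, 0, 0, 0]]}}

```text
time: 17.2
tool_pos: [0.5155, 0.0413, -0.0147]
tcp_rot: [0.205, -3.121, -0.003]
wrist_force: [-15.0, 5.3, 7.5]
width: -0.002
grip_force: 7.3
```

```bash
python3 s.py
```

```text
[ 0.6435 -0.0284  1.7766] 102.5 3392.375 in board [11.1 -1.3] 0.291
[ 0.5154465   0.0412768  -0.01470276] [-15.84   5.28   7.8 ] tcp in tile [ 94.3539292  111.08191315] tcp in board [ 69.63662727 132.12609434]
```

Force jumped to 15 N, so I'm backing off right away.

>>> {"name": "drive_tool", "arguments": {"rows": [[0, 0, 0, 0.003, 0, -0.001, 0], [0, 0, 0, 0.003, 0, -0.001, 0], [0, 0, 0, 0.003, 0, 0, 0], [0, 0, 0, 0, 0, 0, 0], [0, 0, 0, 0, 0, 0, 0]]}}

```text
time: 17.67
tool_pos: [0.5148, 0.039, -0.0102]
tcp_rot: [-0.208, 3.132, -0.0]
wrist_force: [-0.3, 0.6, 0.0]
width: -0.001
grip_force: 0.0
```

```bash
python3 s.py
```

```text
[ 0.6432 -0.0284  1.7585] 121.5 3374.0 in board [11.  -1.1] 0.273
[ 0.51464655  0.03897085 -0.01027416] [-0.2  -0.24 -0.04] tcp in tile [ 90.21138438 113.76109108] tcp in board [ 67.27120931 132.72786917]
```

>>> {"name": "drive_tool", "arguments": {"rows": [[0, 0, 0, -0.0015, 0, 0, 0], [0, 0, 0, -0.0015, 0, 0, 0], [0, 0, 0, -0.0015, 0, 0, 0], [0, 0, 0, -0.0015, 0, 0, 0]]}}

```text
time: 18.05
tool_pos: [0.5181, 0.04, -0.0112]
tcp_rot: [0.208, -3.132, -0.0]
wrist_force: [-6.3, 0.9, 3.9]
width: -0.002
grip_force: 2.7
```

>>> {"name": "drive_tool", "arguments": {"rows": [[0, 0, 0, -0.001, -0.0005, 0, 0], [0, 0, 0, -0.001, -0.0005, 0, 0], [0, 0, 0, -0.001, -0.0005, 0, 0]]}}

```text
time: 18.3
tool_pos: [0.5187, 0.0393, -0.012]
tcp_rot: [0.208, -3.127, -0.002]
wrist_force: [-10.2, 2.3, 5.9]
width: 0.003
grip_force: 4.7
```

```bash
python3 s.py
```

```text
[ 0.6433 -0.0289  1.7471] 120.8 3382.625 in board [10.6 -1.2] 0.261
[ 0.51873451  0.03925613 -0.01206379] [-8.11  1.51  4.66] tcp in tile [ 88.921105   110.68077203] tcp in board [ 67.90168575 128.67875578]
```

The finger bears down as the arm yields (fz is about half of fx), which pins the tile. I'll ease the finger up while keeping the push.

>>> {"name": "drive_tool", "arguments": {"rows": [[0, 0, 0, 0, 0, -0.001, 0], [0, 0, 0, 0, 0, -0.001, 0], [0, 0, 0, 0, 0, -0.001, 0]]}}

```text
time: 18.6
tool_pos: [0.5226, 0.0389, -0.0081]
tcp_rot: [-0.209, 3.135, -0.0]
wrist_force: [-0.6, 0.4, -0.7]
width: 0.003
grip_force: 0.6
```

```bash
python3 s.py
```

```text
[ 0.6427 -0.0302  1.6955] 120.9 3389.5 in board [ 9.2 -0.8] 0.209
[ 0.52288122  0.03888554 -0.00773093] [-1.63  0.31 -1.73] tcp in tile [ 83.45696387 110.34612874] tcp in board [ 67.88364178 124.51555392]
```

That freed it: 0.209 rad and low force. A few more small rows.

>>> {"name": "drive_tool", "arguments": {"rows": [[0, 0, 1, -0.0014, -0.0007, 0, 0], [0, 0, 1, -0.0014, -0.0007, 0, 0], [0, 0, 1, -0.0014, -0.0007, 0, 0], [0, 0, 1, -0.0014, -0.0007, -0.0003, 0]]}}

```text
time: 18.98
tool_pos: [0.5233, 0.0375, -0.0088]
tcp_rot: [0.095, -3.13, -0.002]
wrist_force: [-13.8, 5.0, 4.9]
width: -0.003
grip_force: 6.7
```

```bash
python3 s.py
```

```text
[ 0.6426 -0.0302  1.6905] 142.8 3372.5 in board [ 9.2 -0.7] 0.204
[ 0.52327616  0.03739434 -0.00889664] [-11.6    3.08   5.33] tcp in tile [ 81.37935133 110.44369524] tcp in board [ 66.43124236 123.99573673]
```

>>> {"name": "drive_tool", "arguments": {"rows": [[0, 0, 0, 0.001, 0, -0.001, 0], [0, 0, 0, 0, 0, -0.001, 0]]}}

```text
time: 19.2
tool_pos: [0.5265, 0.0367, -0.0061]
tcp_rot: [0.098, -3.139, -0.0]
wrist_force: [-1.0, 0.6, -1.3]
width: 0.002
grip_force: 0.8
```

```bash
python3 s.py
```

```text
[ 0.6417 -0.0309  1.6413] 175.4 3356.375 in board [8.5 0.2] 0.155
[ 0.52737964  0.03666323 -0.00557231] [-2.5   2.2  -0.13] tcp in tile [ 75.40009928 109.24912601] tcp in board [ 66.05030631 119.84507969]
```

Now 0.155 rad. I'll lift off and go round to the far (x=130) edge to nudge the tile onto the peg.

>>> {"name": "drive_tool", "arguments": {"rows": [[0, 0, 0, 0.006, 0, 0, 0], [0, 0, 0, 0.006, 0, -0.01, 0], [0, 0, 0, 0, 0.01, -0.02, 0], [0, 0, 0, 0, 0.03, -0.01, 0], [0, 0, 0, -0.02, 0.03, 0, 0], [0, 0, 0, -0.03, 0.018, 0, 0], [0, 0, 0, -0.025, 0, 0, 0], [0, 0, 0, 0, 0, 0, 0]]}}

```text
time: 19.92
tool_pos: [0.5918, 0.1302, 0.0368]
tcp_rot: [-0.101, 3.13, 0.001]
wrist_force: [0.9, -0.9, 0.3]
width: 0.002
grip_force: 0.0
```

```bash
sed -i 's/^t=tilefit.*/t=tilefit(q0=(.641,-.03,1.6),verbose=True,vis=("scene","side"))/' s.py; python3 s.py
```

```text
[ 0.6422 -0.0308  1.6337] 166.2 3366.5 in board [ 8.6 -0.3] 0.148
[ 0.6413 -0.0298  1.6372] 199.5 3836.625 in board [9.5 0.7] 0.151
[ 0.6424 -0.0305  1.6361] 371.1 7203.125 in board [ 8.9 -0.4] 0.15
[0.58497543 0.12815258 0.03453233] [-0.23 -0.36  0.15] tcp in tile [162.06357416  46.92925152] tcp in board [162.08898883  70.2049024 ]
```

>>> {"name": "drive_tool", "arguments": {"rows": [[0, 0, 0, 0, 0, 0.01, 0], [0, 0, 0, 0, 0, 0.01, 0], [0, 0, 0, 0, 0, 0.01, 0], [0, 0, 0, 0, 0, 0.008, 0], [0, 0, 0, 0, 0, 0.005, 0], [0, 0, 0, 0, 0, 0, 0]]}}

```text
time: 20.57
tool_pos: [0.5827, 0.1279, -0.0109]
tcp_rot: [0.099, -3.136, 0.001]
wrist_force: [0.0, -0.2, -0.9]
width: 0.002
grip_force: 0.0
```

>>> {"name": "drive_tool", "arguments": {"rows": [[0, 0, 0, 0, -0.002, 0, 0], [0, 0, 0, 0, -0.002, 0, 0], [0, 0, 0, 0, -0.002, 0, 0], [0, 0, 0, 0, -0.002, 0, 0], [0, 0, 0, 0, -0.002, 0, 0], [0, 0, 0, 0, -0.002, 0, 0]]}}

```text
time: 21.07
tool_pos: [0.5858, 0.1162, -0.0082]
tcp_rot: [-0.099, 3.139, 0.0]
wrist_force: [-0.4, -0.4, 0.3]
width: -0.001
grip_force: 0.0
```

>>> {"name": "drive_tool", "arguments": {"rows": [[0, 0, 0, 0, -0.001, 0, 0], [0, 0, 0, 0, -0.001, 0, 0], [0, 0, 0, 0, -0.001, 0, 0], [0, 0, 0, 0, -0.001, 0, 0]]}}

```text
time: 21.4
tool_pos: [0.5857, 0.1124, -0.0086]
tcp_rot: [0.099, -3.14, -0.0]
wrist_force: [-0.3, 0.2, 0.8]
width: 0.004
grip_force: 0.0
```

>>> {"name": "drive_tool", "arguments": {"rows": [[0, 0, 0, 0, -0.001, 0, 0], [0, 0, 0, 0, -0.001, 0, 0], [0, 0, 0, 0, -0.001, 0, 0]]}}

```text
time: 21.65
tool_pos: [0.5859, 0.1095, -0.0086]
tcp_rot: [0.099, -3.14, -0.0]
wrist_force: [-0.3, 0.8, 0.3]
width: 0.003
grip_force: 0.5
```

>>> {"name": "drive_tool", "arguments": {"rows": [[0, 0, 0, 0, -0.001, 0, 0], [0, 0, 0, 0, -0.001, 0, 0], [0, 0, 0, 0, -0.001, -0.0002, 0]]}}

```text
time: 21.9
tool_pos: [0.586, 0.1065, -0.0085]
tcp_rot: [0.099, -3.14, -0.0]
wrist_force: [0.4, 0.1, -1.2]
width: -0.0
grip_force: 0.5
```

>>> {"name": "drive_tool", "arguments": {"rows": [[0, 0, 0, 0, -0.001, 0, 0], [0, 0, 0, 0, -0.001, 0, 0], [0, 0, 0, 0, -0.001, -0.0002, 0]]}}

```text
time: 22.15
tool_pos: [0.5862, 0.1034, -0.0083]
tcp_rot: [0.099, -3.14, 0.0]
wrist_force: [-0.1, 1.4, -0.5]
width: 0.001
grip_force: 0.5
```

```bash
python3 s.py
```

```text
[ 0.6411 -0.0383  1.6244] 351.0 3181.125 in board [1.  0.2] 0.138
[ 0.6417 -0.0364  1.6315] 214.3 3823.75 in board [ 2.9 -0.2] 0.146
[ 0.6421 -0.0374  1.6316] 583.0 7004.875 in board [ 2.  -0.7] 0.146
[ 0.58626331  0.10322978 -0.00818547] [-0.27 -0.08 -0.08] tcp in tile [143.74351363  47.15446591] tcp in board [137.3648111   66.81082276]
```

The tile slides smoothly (x≈2 mm, 0.145 rad) and should be at the peg. A little more until the force shows it bearing.

>>> {"name": "drive_tool", "arguments": {"rows": [[0, 0, 0, 0, -0.001, 0, 0], [0, 0, 0, 0, -0.001, 0, 0]]}}

```text
time: 22.47
tool_pos: [0.586, 0.1025, -0.0082]
tcp_rot: [0.098, -3.14, -0.003]
wrist_force: [-1.6, 7.5, 0.9]
width: 0.002
grip_force: 3.7
```

>>> {"name": "drive_tool", "arguments": {"rows": [[0, 0, 0, 0, -0.001, 0, 0], [0, 0, 0, 0, -0.0005, 0, 0], [0, 0, 0, 0, 0, 0, 0]]}}

```text
time: 22.72
tool_pos: [0.5857, 0.1023, -0.0083]
tcp_rot: [0.097, -3.139, -0.005]
wrist_force: [-1.9, 8.6, 0.5]
width: -0.001
grip_force: 4.6
```

8.6 N against the stop at 0.14 rad, so the corner is bearing on the peg. Back off and return to the y=100 edge to finish the turn.

>>> {"name": "drive_tool", "arguments": {"rows": [[0, 0, 0, 0, 0.006, 0, 0], [0, 0, 0, 0, 0.008, -0.01, 0], [0, 0, 0, 0, 0, -0.03, 0], [0, 0, 0, 0.02, -0.01, -0.005, 0], [0, 0, 0, 0.03, -0.025, 0, 0], [0, 0, 0, 0.025, -0.02, 0, 0], [0, 0, 0, 0, 0, 0.01, 0], [0, 0, 0, 0, 0, 0, 0]]}}

```text
time: 23.38
tool_pos: [0.5123, 0.0534, 0.0262]
tcp_rot: [0.097, -3.139, 0.001]
wrist_force: [-0.2, 0.2, -0.3]
width: 0.003
grip_force: 0.0
```

```bash
python3 s.py
```

```text
[ 0.6417 -0.038   1.6334] 175.1 3348.375 in board [ 1.4 -0.4] 0.147
[ 0.6417 -0.0359  1.6347] 228.2 3818.125 in board [ 3.4 -0.2] 0.149
[ 0.6418 -0.0379  1.6324] 419.1 7166.5 in board [ 1.5 -0.5] 0.146
[0.51569251 0.05470605 0.0276045 ] [ 0.34  0.1  -0.91] tcp in tile [100.15691067 120.15801677] tcp in board [ 83.03845788 133.01835064]
```

>>> {"name": "drive_tool", "arguments": {"rows": [[0, 0, 0, 0, 0, 0.01, 0], [0, 0, 0, 0, 0, 0.01, 0], [0, 0, 0, 0, 0, 0.01, 0], [0, 0, 0, -0.002, 0, 0.004, 0], [0, 0, 0, -0.002, 0, 0, 0], [0, 0, 0, -0.002, 0, 0, 0], [0, 0, 0, -0.001, 0, 0, 0], [0, 0, 0, 0, 0, 0, 0]]}}

```text
time: 24.2
tool_pos: [0.5222, 0.0548, -0.0068]
tcp_rot: [-0.099, 3.139, -0.0]
wrist_force: [-0.4, 0.3, 0.8]
width: 0.001
grip_force: 0.0
```

>>> {"name": "drive_tool", "arguments": {"rows": [[0, 0, 0, -0.001, 0, 0, 0], [0, 0, 0, -0.001, 0, 0, 0], [0, 0, 0, -0.001, 0, -0.0002, 0], [0, 0, 0, -0.001, 0, -0.0002, 0]]}}

```text
time: 24.53
tool_pos: [0.5254, 0.055, -0.0066]
tcp_rot: [-0.099, 3.14, -0.0]
wrist_force: [-0.0, 1.0, -0.5]
width: -0.002
grip_force: 0.7
```

>>> {"name": "drive_tool", "arguments": {"rows": [[0, 0, 0.8, -0.001, 0, -0.0003, 0], [0, 0, 0.8, -0.001, 0, -0.0003, 0]]}}

```text
time: 24.7
tool_pos: [0.5257, 0.0554, -0.0066]
tcp_rot: [0.053, -3.138, -0.001]
wrist_force: [-4.6, 2.1, 2.0]
width: 0.003
grip_force: 2.3
```

>>> {"name": "drive_tool", "arguments": {"rows": [[0, 0, 0, -0.001, 0, -0.0005, 0], [0, 0, 0, -0.001, 0, -0.0005, 0], [0, 0, 0, 0, 0, -0.0005, 0]]}}

```text
time: 24.95
tool_pos: [0.5295, 0.0551, -0.0048]
tcp_rot: [-0.055, 3.141, -0.0]
wrist_force: [-1.0, -0.4, -0.4]
width: -0.003
grip_force: 0.5
```

```bash
python3 s.py
```

```text
[ 0.6413 -0.0388  1.5864] 201.3 3341.0 in board [ 0.5 -0. ] 0.1
[ 0.6407 -0.0427  1.5538] 405.6 3731.625 in board [-3.4  0.2] 0.068
[ 0.6411 -0.0396  1.5657] 631.1 7072.625 in board [-0.3  0.1] 0.08
[ 0.5296839   0.05507591 -0.00454273] [-0.51  0.22 -1.27] tcp in tile [ 94.13452954 111.89357388] tcp in board [ 84.59198385 119.10856386]
```

>>> {"name": "drive_tool", "arguments": {"rows": [[0, 0, 2, 0.002, 0, 0, 0], [0, 0, 1, 0, 0, 0.0025, 0], [0, 0, 0, -0.001, 0, 0, 0], [0, 0, 0, -0.001, 0, 0, 0], [0, 0, 0, -0.001, 0, -0.0003, 0], [0, 0, 0, -0.001, 0, -0.0005, 0], [0, 0, 0, 0, 0, 0, 0]]}}

```text
time: 25.68
tool_pos: [0.5311, 0.0551, -0.0065]
tcp_rot: [-0.027, -3.141, -0.0]
wrist_force: [-1.8, 0.5, -0.2]
width: 0.002
grip_force: 0.6
```

>>> {"name": "drive_tool", "arguments": {"rows": [[0, 0, 1, -0.001, 0, -0.0005, 0], [0, 0, 0, -0.001, 0, -0.0005, 0], [0, 0, 0, 0, 0, -0.0005, 0]]}}

```text
time: 25.93
tool_pos: [0.5335, 0.055, -0.0048]
tcp_rot: [0.054, 3.141, -0.0]
wrist_force: [-0.7, 1.6, 0.3]
width: 0.0
grip_force: 0.4
```

```bash
python3 s.py
```

```text
[ 0.6379 -0.0394  1.539 ] 252.2 3275.625 in board [-0.4  3.3] 0.053
[ 0.6408 -0.0406  1.5223] 284.6 3572.75 in board [-1.3  0.3] 0.036
[ 0.6411 -0.0401  1.5299] 567.2 6848.375 in board [-0.8 -0. ] 0.044
[ 0.53360074  0.0549394  -0.00470312] [-0.21 -0.48 -0.94] tcp in tile [ 90.58646672 111.32348662] tcp in board [ 84.78770404 115.19423676]
```

>>> {"name": "drive_tool", "arguments": {"rows": [[0, 0, 2, 0.002, 0, 0, 0], [0, 0, 1, 0, 0, 0.0025, 0], [0, 0, 0, -0.001, 0, 0, 0], [0, 0, 0, -0.001, 0, 0, 0], [0, 0, 0, -0.001, 0, -0.0003, 0], [0, 0, 0, -0.001, 0, -0.0005, 0], [0, 0, 0, 0, 0, 0, 0]]}}

```text
time: 26.67
tool_pos: [0.535, 0.0548, -0.0068]
tcp_rot: [-0.136, -3.138, -0.0]
wrist_force: [-1.9, 1.0, -0.6]
width: -0.001
grip_force: 0.8
```

>>> {"name": "drive_tool", "arguments": {"rows": [[0, 0, 0, -0.001, 0, -0.0005, 0], [0, 0, 0, -0.001, 0, -0.0005, 0], [0, 0, 0, 0, 0, 0, 0]]}}

```text
time: 26.92
tool_pos: [0.5375, 0.0545, -0.0055]
tcp_rot: [0.137, 3.138, 0.0]
wrist_force: [-0.7, 1.1, 0.3]
width: 0.0
grip_force: 0.7
```

```bash
python3 s.py
```

```text
[ 0.6324 -0.0399  1.4906] 318.8 3200.125 in board [-1.3  8.8] 0.005
[ 0.6406 -0.0407  1.4807] 268.1 3535.25 in board [-1.4  0.4] -0.005
[ 0.6408 -0.0407  1.4875] 634.1 6735.375 in board [-1.4  0.3] 0.002
[ 0.53745548  0.05449621 -0.00548679] [-0.47  0.16 -0.34] tcp in tile [ 86.22492979 110.90610993] tcp in board [ 84.67258281 111.31580645]
```

Flush within measurement. Now lean, ramping gently.

>>> {"name": "drive_tool", "arguments": {"rows": [[0, 0, 0, -0.001, 0, -0.0003, 0], [0, 0, 0, -0.001, 0, -0.0003, 0], [0, 0, 0, 0, 0, 0, 0]]}}

```text
time: 27.32
tool_pos: [0.5385, 0.0546, -0.0053]
tcp_rot: [-0.137, -3.137, -0.001]
wrist_force: [-3.0, 3.4, 0.2]
width: -0.001
grip_force: 1.5
```

>>> {"name": "drive_tool", "arguments": {"rows": [[0, 0, 0, -0.001, 0, -0.0003, 0], [0, 0, 0, -0.0005, 0, -0.0002, 0], [0, 0, 0, 0, 0, 0, 0]]}}

```text
time: 27.57
tool_pos: [0.5386, 0.0546, -0.0052]
tcp_rot: [-0.137, -3.134, -0.0]
wrist_force: [-5.8, 3.3, 0.7]
width: 0.001
grip_force: 3.0
```

>>> {"name": "drive_tool", "arguments": {"rows": [[0, 0, 0, -0.001, 0, -0.0003, 0], [0, 0, 0, -0.0003, 0, -0.0001, 0], [0, 0, 0, 0, 0, 0, 0], [0, 0, 0, 0, 0, 0, 0]]}}

```text
time: 27.9
tool_pos: [0.5385, 0.0546, -0.0052]
tcp_rot: [-0.137, -3.132, -0.0]
wrist_force: [-7.6, 3.7, 0.6]
width: 0.002
grip_force: 4.1
```

>>> {"name": "drive_tool", "arguments": {"rows": [[0, 0, 0, -0.0006, 0, -0.0002, 0], [0, 0, 0, 0, 0, 0, 0], [0, 0, 0, 0, 0, 0, 0], [0, 0, 0, 0, 0, 0, 0], [0, 0, 0, 0, 0, 0, 0], [0, 0, 0, 0, 0, 0, 0], [0, 0, 0, 0, 0, 0, 0], [0, 0, 0, 0, 0, 0, 0]]}}

```text
time: 28.57
tool_pos: [0.5385, 0.0546, -0.0052]
tcp_rot: [-0.136, -3.131, -0.0]
wrist_force: [-8.4, 3.4, 1.2]
width: 0.003
grip_force: 4.5
```

>>> {"name": "drive_tool", "arguments": {"rows": [[0, 0, 0, 0, 0, 0, 0], [0, 0, 0, 0, 0, 0, 0], [0, 0, 0, 0, 0, 0, 0], [0, 0, 0, 0, 0, 0, 0], [0, 0, 0, 0, 0, 0, 0], [0, 0, 0, 0, 0, 0, 0], [0, 0, 0, 0, 0, 0, 0], [0, 0, 0, 0, 0, 0, 0]]}}

```text
time: 29.23
tool_pos: [0.5385, 0.0546, -0.0052]
tcp_rot: [-0.137, -3.131, -0.0]
wrist_force: [-8.5, 3.8, 0.8]
width: 0.0
grip_force: 4.5
```

>>> {"name": "drive_tool", "arguments": {"rows": [[0, 0, 0, 0.002, 0, 0.0005, 0], [0, 0, 0, 0.003, 0, 0, 0], [0, 0, 0, 0.004, 0, 0, 0], [0, 0, 0, 0.006, 0, -0.01, 0], [0, 0, 0, 0, 0, -0.03, 0], [0, 0, 0, 0, 0, -0.02, 0], [0, 0, 0, 0, 0, 0, 0], [0, 0, 0, 0, 0, 0, 0]]}}

```text
time: 29.9
tool_pos: [0.5299, 0.0553, 0.0583]
tcp_rot: [0.136, 3.133, 0.0]
wrist_force: [0.1, -0.3, -0.8]
width: 0.005
grip_force: 0.0
```

```bash
sed -i 's/1.6)/1.486)/' s.py; python3 s.py
```

```text
[ 0.6316 -0.0399  1.4795] 350.1 3157.125 in board [-1.4  9.6] -0.006
[ 0.6399 -0.0412  1.4802] 334.1 3917.75 in board [-2.   1.2] -0.006
[ 0.6398 -0.0407  1.4771] 729.8 7074.875 in board [-1.5  1.3] -0.009
[0.52675779 0.05520593 0.05493497] [ 0.17  0.36 -0.33] tcp in tile [ 84.8765938  121.52101971] tcp in board [ 84.47370646 122.03516852]
```

The lean was 8.5 N for over 1.3 s, and the tile is flush. Next is the keeper: go high over to behind the knob.

>>> {"name": "drive_tool", "arguments": {"rows": [[0, 0, 0, 0, 0, -0.02, 0], [0, 0, 0, -0.005, -0.03, 0, 0], [0, 0, 0, -0.005, -0.035, 0, 0], [0, 0, 0, 0, -0.035, 0, 0], [0, 0, 0, 0, -0.035, 0, 0], [0, 0, 0, 0, -0.035, 0, 0], [0, 0, 0, 0, -0.006, 0, 0], [0, 0, 0, 0, 0, 0, 0]]}}

```text
time: 30.72
tool_pos: [0.521, -0.1227, 0.0743]
tcp_rot: [-0.143, -3.136, -0.0]
wrist_force: [1.1, -0.2, 0.4]
width: -0.001
grip_force: 0.0
```

>>> {"name": "drive_tool", "arguments": {"rows": [[0, 0, 0, 0, 0, 0.01, 0], [0, 0, 0, 0, 0, 0.015, 0], [0, 0, 0, 0, 0, 0.015, 0], [0, 0, 0, 0, 0, 0.013, 0], [0, 0, 0, 0, 0, 0, 0], [0, 0, 0, 0, 0, 0, 0]]}}

```text
time: 31.22
tool_pos: [0.5207, -0.1189, 0.0208]
tcp_rot: [-0.134, -3.135, -0.002]
wrist_force: [0.7, -0.4, 0.2]
width: 0.002
grip_force: 0.0
```

Run:
```python
from h import *
s=status.read_state();X=s["tool_pos"]; print(X,s["wrist_force"],inb(Bq,X)*1000)
ims=[]
for n in("scene","side"):
    p=read_camera(n); k=4; im=cv2.resize(p["color"][:,:,::-1],None,fx=k,fy=k,interpolation=cv2.INTER_CUBIC)
    c=proj(p,[w(0,60).tolist()+[.03]] if 0 else [[*w(.0,.06),.03]])[0].astype(int); ims.append(im[(c[1]-70)*k:(c[1]+60)*k,(c[0]-50)*k:(c[0]+50)*k])
cv2.imwrite("pics/c7.png",np.hstack(ims))
```

```text
[ 0.52069568 -0.11890668  0.02076751] [ 0.65230992 -0.35680527  0.18314395] [-89.52672743 113.32907901]
```

View pics/c7.png

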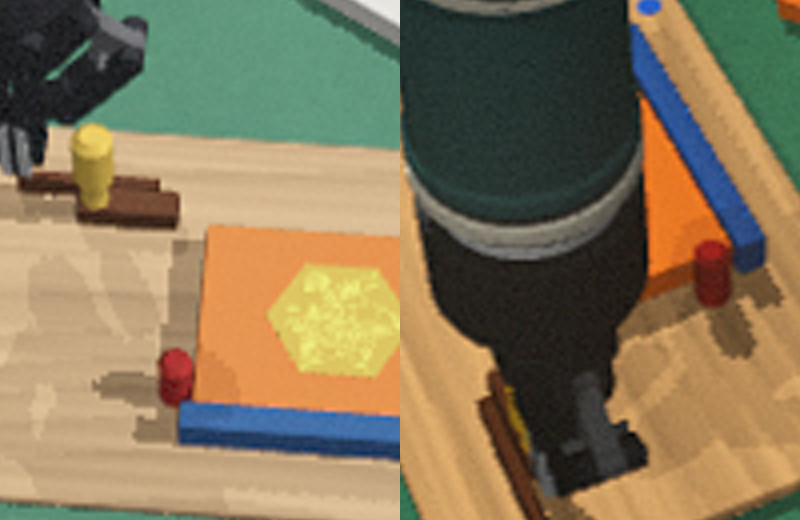

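The tile sits flush on rail and peg (crop 195,400). The finger is behind the knob at its thick part. Pushing board +x.

>>> {"name": "drive_tool", "arguments": {"rows": [[0, 0, 0, 0, 0.004, 0, 0], [0, 0, 0, 0, 0.005, 0, 0], [0, 0, 0, 0, 0.005, 0, 0], [0, 0, 0, 0, 0.005, 0, 0], [0, 0, 0, 0, 0.005, 0, 0], [0, 0, 0, 0, 0.005, 0, 0], [0, 0, 0, 0, 0.005, 0, 0], [0, 0, 0, 0, 0.005, 0, 0]]}}

```text
time: 31.98
tool_pos: [0.5261, -0.0816, 0.0229]
tcp_rot: [0.137, 3.138, -0.0]
wrist_force: [1.6, -2.1, 1.3]
width: -0.001
grip_force: 1.1
```

>>> {"name": "drive_tool", "arguments": {"rows": [[0, 0, 0, 0, 0.005, 0, 0], [0, 0, 0, 0, 0.005, 0, 0], [0, 0, 0, 0, 0.004, 0, 0], [0, 0, 0, 0, 0.004, 0, 0], [0, 0, 0, 0, 0.003, 0, 0], [0, 0, 0, 0, 0, 0, 0]]}}

```text
time: 32.48
tool_pos: [0.5273, -0.0603, 0.0224]
tcp_rot: [-0.136, -3.138, -0.001]
wrist_force: [0.0, -0.1, 0.4]
width: 0.0
grip_force: 0.1
```

>>> {"name": "drive_tool", "arguments": {"rows": [[0, 0, 0, 0, 0.002, 0, 0], [0, 0, 0, 0, 0.002, 0, 0], [0, 0, 0, 0, 0.002, 0, 0], [0, 0, 0, 0, 0, 0, 0]]}}

```text
time: 32.82
tool_pos: [0.5276, -0.0548, 0.0223]
tcp_rot: [-0.137, -3.138, -0.0]
wrist_force: [0.6, -1.6, -0.7]
width: 0.003
grip_force: 0.6
```

>>> {"name": "drive_tool", "arguments": {"rows": [[0, 0, 0, 0, 0.0015, 0, 0], [0, 0, 0, 0, 0.0015, 0, 0], [0, 0, 0, 0, 0.0015, 0, 0], [0, 0, 0, 0, 0, 0, 0]]}}

```text
time: 33.15
tool_pos: [0.5279, -0.0528, 0.0225]
tcp_rot: [-0.134, -3.138, 0.006]
wrist_force: [-2.0, -11.1, 0.4]
width: 0.001
grip_force: 5.6
```

>>> {"name": "drive_tool", "arguments": {"rows": [[0, 0, 0, 0, 0.0015, 0, 0], [0, 0, 0, 0, 0.0015, 0, 0], [0, 0, 0, 0, 0, 0, 0]]}}

```text
time: 33.4
tool_pos: [0.528, -0.0524, 0.0227]
tcp_rot: [-0.132, -3.138, 0.013]
wrist_force: [-2.2, -20.4, 1.5]
width: -0.007
grip_force: 10.3
```

Hard stop reached (force rises with no travel). Back away and lift.

>>> {"name": "drive_tool", "arguments": {"rows": [[0, 0, 0, 0, -0.008, 0, 0], [0, 0, 0, 0, -0.012, 0, 0], [0, 0, 0, 0, 0, -0.03, 0], [0, 0, 0, 0, 0, -0.04, 0], [0, 0, 0, 0, 0, -0.04, 0], [0, 0, 0, 0.035, -0.02, 0, 0], [0, 0, 0, 0.02, -0.02, 0, 0], [0, 0, 0, 0, 0, 0, 0]]}}

```text
time: 34.07
tool_pos: [0.4654, -0.104, 0.133]
tcp_rot: [-0.139, -3.137, 0.001]
wrist_force: [-0.2, 0.7, -0.3]
width: 0.001
grip_force: 0.0
```

Run:
```python
from h import *
t=tilefit(q0=(.641,-.04,1.486))
for n in("scene","side"):
    p=read_camera(n); H=hsv(p); ks=masks_of(p,"keeper_knob")
    for k in ks[:2]:
        y=(cv2.inRange(H,(18,140,110),(34,255,255))>0)&k["mask"]; a=np.argwhere(y)[:,::-1]
        if len(a)<20: continue
        r=a[a[:,1]<=a[:,1].min()+6]; print(n,round(k["score"],2),len(a),(inb(Bq,pix2(p,r.mean(0),.0676))*1000).round(1))
s=status.read_state(); print(s["tool_pos"],s["wrist_force"],s["time"])
```

```text
[ 0.6316 -0.0398  1.48  ] 310.1 3197.25 in board [-1.3  9.5] -0.006
[ 0.6409 -0.0398  1.4854] 180.3 3719.125 in board [-0.5  0.3] -0.001
[ 0.6398 -0.0406  1.4781] 539.8 6916.375 in board [-1.4  1.3] -0.008
scene 0.9 175 [ -1.5 110.1]
scene 0.69 85 [ 127.9 -127.5]
side 0.88 204 [ -1.4 112.2]
side 0.36 220 [-191.8  -19.9]
[ 0.46917712 -0.10215753  0.13229139] [ 0.46027529 -0.07219543  0.38598585] 34.3667
```

The knob moved from −54.8 to −1.5 mm and stopped hard. The tile is at (−0.5, 0.3) mm and flush, and the hand is clear.

```bash
python3 -c "
from workcell import workorder; print(workorder.finish_job())"
```

```text
the job is handed in; nothing more can be done
None
```

The job is handed in at about 34 s, but the hand-in gave no verdict: the tile was turned with its corner on the peg, leaned home at 8.5 N for over a second and measured flush on the rail, the keeper was pushed to its hard stop, and the hand was taken clear; the wrist read about 16 N for a moment during the turn, so I can't rule out a brief pass over the 15 N limit.

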